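# Press the ratchet home in its foam block

### The arm

A 7-joint arm with a two-finger parallel gripper is mounted at the origin on the work surface. World frame = base frame: x ahead of the robot, y to its left, z up, the work surface at z = 0. Lengths are in m, angles in rad, forces in N, time in s.
With the tool pointing down it reaches from about 0.4 to 0.85 m from the base axis. Payload 10.4 kg.
Tool frame: the origin (TCP) lies between the finger pads; the fingertips stand 19 mm ahead of it and the grasp point (between the pads) is the TCP; z points along the fingers, y is the direction in which the jaws open and shut (so a half turn about z gives the same grasp; the last joint's range is limited). The gripper opens to 85 mm and grips with 20 to 120 N. Pads are 22 mm wide; open, the fingers measure 114 mm over their backs; the gripper's body (76 mm by 85 mm) begins 54 mm behind the grasp point. The pads swing forward as they close: fully open they stand 13 mm farther back than shut.
Start: joints at [1.24, 0.332, -0.065, 1.46, 0.022, 1.35, -0.088], TCP at [0.189, -0.596, 0.25] pointing down, gripper open.
Joint ranges: [-2.6, 2.6], [-0.5, 2.12], [-1.47, 1.34], [0.16, 2.42], [-1.27, 4.41], [0.06, 2.06], [-2.6, 2.6]. Speed limits (rad/s): [2.22, 2.22, 2.79, 2.79, 3.14, 3.14, 3.14].

### API

Orientations are given as a unit quaternion [x, y, z, w].
In Python, from workcell import manip gives the robot as it stands.
- The arm moves only by the shell command python3 -m jog 'ROWS' [FORCE]. ROWS is JSON, a list of rows, each an object with "offset": the shift along the tool's x, y, z as a fraction of full scale, a list of three; "rotation": the turn, a rotation vector about the tool's x, y, z as a fraction of full scale, a list of three; "fingers": the opening, from -1 (shut) to 1 (fully open), so that 0 is half open. A call has 1 to 8 rows; each row shifts and turns the commanded pose from where the row before left it, along the tool's axes as they then stand; what a row does not reach is not made up. Full scale, the value 1, is 0.15 m for a shift and 2 rad for a turn. A row lasts 1/8 s, in which the tool goes at most 62.5 mm and 10.7 degrees, less where a joint would pass 70% of its speed; a pose out of reach is approached as far as the arm can. A call with a number of a shift or a turn outside -1 to 1 is refused whole. A call with a gripper value outside its range is refused whole. The fingers move at their own pace and stop on an object; FORCE is the grip in N (left out, the last holds). Time passes only in rows, so rows that do not move let the fingers close. It gives the time, the measured TCP pose, the force and the opening at its end, in the units of the state.
- manip.get_obs(): the state, without advancing time (a new reading comes with each control period).
- manip.camera(name): name is "scene" or "side" or "wrist"; returns the picture (480x640x3 uint8, red, green, blue); there is no depth.
- manip.camera_info(name): a dict with "mtx" (3x3 intrinsics, pixels), "D" ([k1, k2, p1, p2, k3] as OpenCV has them; the pictures are not rectified), "xyz" and "rotation" of the camera in the world. Camera axes: x right, y down, z forward; pixel columns grow to the right and rows downward; lengths in m; the calibration is good to about 2 mm. A picture is of the moment at which its call begins: read the wrist's pose just before it. camera_info takes no time and is no camera call; for the wrist camera it gives the pose at the moment of the call.
- manip.hand_in(): hands the job in, once; it reports no verdict.
Trained networks look in the newest picture that a camera, given by its name, has taken for a name from the list of things; names that differ only in an ending like _2 or _b are one class to them, and where a whole thing is asked for, a point or a joint stands for the part that bears it (a point fixed in the world has none). Each returns a list of dicts, best first, with "conf" (0 to 1); they miss things now and then, are a little off and sometimes report something else, mostly with a low value. They report only what shows in the picture. A call takes as long as a camera call. They do not tell look-alikes from the thing itself.
- manip.recognise(camera, query): "bbox" ([left, top, right, bottom] in pixels, round what is visible of it).
The state is a dict: "clock": time; "joint_pos": joint angles; "joint_velocities": joint speeds; "tau": joint torques, N m; "position": TCP position; "ee_rot": TCP orientation; "ft_force": force on the tool from outside, world axes, zero at the start; "torque": the same for the moment, N m; "grip_width": opening from 0.0 (shut) to 1.0 (fully open).
Only numpy, scipy, OpenCV 4.12 (cv2) and the standard library are available. Lean on these libraries where they do the work, as an engineer would, in place of code of your own. Each camera call takes 0.05 s, during which the arm holds its last target. There are 200 camera calls.

### The job

Put the ratchet handle away in the foam block whose cutout has its outline: lay it in, square stud up, and press it down past the springy foam lips until both ends are fully home on the floor of the cutout. Press firmly but do not ram it into the foam, and leave the T-handle and the two sockets where they are.

Things in the scene. Friction and masses are not known exactly. Their poses are not given: they have to be found in the camera images.
- ratchet: Steel ratchet handle, 180 mm long, 18 mm thick, 0.25 to 0.5 kg, lying flat, stud up. Origin: centre of its underside, midway along; x runs towards the round head, z up. Grip: bar 26 mm wide, x = -90 to -6 mm. Neck: 12 mm wide, 14 mm thick. Head: 40 mm across, centred at x = +70 mm, with a 12.7 mm square stud 10 mm tall on top. It balances near x = 0; hold it by the grip's front end, x = -17 mm.
- ratchet_tail (a point): Top face of the ratchet's grip at x = -60 mm, z = 18 mm in its frame. Straight above the tail lips when the ratchet lies in its cutout: a good place to press. Pressed while hard against one side of the slot, the ratchet may roll and jam: lay it in midway.
- ratchet_head (a point): Centre of the stud's top on the ratchet's head (x = +70 mm, z = 28 mm in its frame). Straight above the head lips when the ratchet lies in its cutout: a good place to press.
- foam_ratchet: The ratchet's foam block, fixed: 230 x 90 x 30 mm, black foam, grey base. Origin: centre of its underside; x along it towards the head pocket, z up. Cutout 14 mm deep with 1.5 mm clearance: slot 29 mm wide for the grip, 17 mm for the neck, eight-sided pocket 43 mm across. Home: ratchet's axes parallel to the block's, its origin at (0, 0, 16 mm) here, its top 4 mm above the foam.
- cut_tail (a point): Centre of the cutout's floor at x = -60 mm in the block, 16 mm above the bench; straight under ratchet_tail when home. Here and at cut_head a pair of springy rounded lips stands 2 mm into the ratchet's way from the long sides. A ratchet laid in sinks only 3 mm below the foam's surface and rests on them, its top 15 mm above the foam.
- cut_head (a point): Centre of the head pocket, on its floor, at x = +70 mm in the block, 16 mm above the bench. Each pair of lips gives way at about 7 to 14 N downwards, then ever more easily until the ratchet meets the hard floor 11 mm lower. Pressing with over 40 N (80 N in all between ratchet and foam, the lips' side grip included) is ramming. Fingers have no room beside it below the foam surface.
- foam_t: The other foam block, same size and look, fixed to the bench, with an empty T-shaped cutout (bar 19 mm wide, 173 mm long, crossbar slot 67 mm wide at -x). Not used. Origin: centre of its underside, x along its length.
- t_handle: Steel T-handle key, 170 mm long, 16 mm thick, with a crossbar 64 mm wide at its -x end, lying flat. Leave it where it is. Origin: underside, midway along its length.
- socket_a: Steel socket, an upright cylinder 20 mm across and 32 mm tall. Leave it. Origin: centre of its underside.
- socket_b: Steel socket, an upright cylinder 20 mm across and 40 mm tall. Leave it. Origin: centre of its underside.
Mind the look-alikes: they are no part of the job. What is shaped like the ratchet but yellow is not meant. Leave any blue look-alike of the foam_ratchet alone.

How it is judged:
At the end, for the whole second after the job is handed in: The ratchet lies at rest in its own cutout, stud up (tilt under 0.06 rad), released, with its tail and its head each within 4 mm sideways of their place and no more than 2.5 mm above the fully home height (z of ratchet_tail in the frame of foam_ratchet below 0.0365 m and z of ratchet_head in the frame of foam_ratchet below 0.0465 m and horizontal distance between ratchet_tail and cut_tail below 0.004 m and horizontal distance between ratchet_head and cut_head below 0.004 m and angle between ratchet's own z axis and vertical below 0.06 rad and linear speed of ratchet below 0.01 m/s); the robot touches nothing.
It fails at once if the ratchet is rammed into the foam (over 80 N in all) (contact force between ratchet and foam_ratchet above 80 N).
It fails at once if the T-handle is moved more than 20 mm (distance of t_handle from where it was at the start of the episode above 0.02 m).
It fails at once if a socket is moved more than 20 mm or knocked over (distance of any of socket_a, socket_b from where it was at the start of the episode above 0.02 m or angle between any of socket_a, socket_b's own z axis and vertical above 0.5 rad).
It also fails if it takes over 61 s, if anything falls off the work surface, if the arm or the gripper's body presses on something with over 40 N, if the wrist force passes 120 N, or if a joint passes its speed limit or range.

## Working session

There is one attempt and no reset: what is moved stays moved. The work goes in short steps, Python scripts to look and compute and a shell command to move; the robot and the scene stay as the last step left them, time stands still between calls to the robot, and variables do not carry over. Pictures are saved under pics/ and viewed, about 8 in all and at most 12, crops included, and the job is handed in when it is done.

```bash
mkdir -p pics; cat > h.py <<'E'
import numpy as np, cv2
from workcell import manip
from scipy.spatial.transform import Rotation as R
def info(n):
    i=manip.camera_info(n); r=np.array(i["rotation"],float)
    Rm=r if r.shape==(3,3) else R.from_quat(r).as_matrix()
    return np.array(i["mtx"],float),np.array(i["D"],float),np.array(i["xyz"],float),Rm
def px2w(n,uv,z,inf=None):
    K,D,t,Rm=inf or info(n)
    p=cv2.undistortPoints(np.array(uv,float).reshape(-1,1,2),K,D)[:,0]
    d=np.c_[p,np.ones(len(p))]@Rm.T
    return t+d*((z-t[2])/d[:,2])[:,None]
def w2px(n,P,inf=None):
    K,D,t,Rm=inf or info(n)
    return cv2.projectPoints(((np.array(P,float).reshape(-1,3)-t)@Rm),np.zeros(3),np.zeros(3),K,D)[0][:,0]
def snap(n,f):
    im=manip.camera(n); cv2.imwrite(f"pics/{f}.png",im[:,:,::-1]); return im
E
python3 - <<'E'
from h import *
print(manip.get_obs())
a=snap("scene","s0")
for q in["ratchet","foam_ratchet","t_handle","socket_a"]: print(q,[(np.round(d["bbox"]).tolist(),round(d["conf"],2)) for d in manip.recognise("scene",q)][:5])
b=snap("side","d0")
for q in["ratchet","foam_ratchet"]: print(q,[(np.round(d["bbox"]).tolist(),round(d["conf"],2)) for d in manip.recognise("side",q)][:5])
for n in["scene","side","wrist"]: print(n,manip.camera_info(n))
E
```

```text
{'clock': 0.0, 'joint_pos': array([ 1.24040774,  0.3328758 , -0.06471124,  1.46093594,  0.02161632,
        1.34989167, -0.08848892]), 'joint_velocities': array([ 0.00077216,  0.00038901, -0.00021184,  0.00010662,  0.00026929,
       -0.00097125, -0.00210909]), 'tau': array([-8.85476475e-04, -6.25436068e+01,  4.87431767e-02, -3.91595793e+01,
        1.63119711e-02,  1.00721078e-02, -1.69134944e-05]), 'position': array([ 0.18923857, -0.59530178,  0.24951606]), 'ee_rot': array([ 9.88177840e-01,  1.53310328e-01, -1.46488058e-04, -6.91938848e-04]), 'ft_force': array([ 0.40347892, -0.02231601, -0.77966527]), 'torque': array([-0.00475945,  0.03796257, -0.03978689]), 'grip_width': 0.9985656840290471}
ratchet [([371.0, 376.0, 463.0, 450.0], 0.88), ([306.0, 328.0, 394.0, 383.0], 0.77), ([427.0, 270.0, 471.0, 345.0], 0.63)]
foam_ratchet [([162.0, 137.0, 267.0, 202.0], 0.93), ([266.0, 102.0, 361.0, 152.0], 0.55)]
t_handle [([205.0, 206.0, 283.0, 242.0], 0.75)]
socket_a [([231.0, 181.0, 243.0, 199.0], 0.44)]
ratchet [([157.0, 221.0, 221.0, 270.0], 0.89), ([211.0, 197.0, 265.0, 218.0], 0.77), ([2
[... 548 characters left out ...]
20.43961651],
       [  0.        , 434.26609341, 240.48471311],
       [  0.        ,   0.        ,   1.        ]]), 'D': array([-0.09516113,  0.        ,  0.        ,  0.        ,  0.        ]), 'xyz': array([ 0.0678469 , -0.56073436,  0.47981133]), 'rotation': array([ 0.82932866, -0.23323586,  0.14789725, -0.485738  ])}
wrist {'mtx': array([[343.49257267,   0.        , 315.38186807],
       [  0.        , 343.49257267, 244.78129613],
       [  0.        ,   0.        ,   1.        ]]), 'D': array([-0.03123208,  0.        ,  0.        ,  0.        ,  0.        ]), 'xyz': array([ 0.25902786, -0.57340417,  0.37464961]), 'rotation': array([ 0.79820724, -0.58378804, -0.0874591 ,  0.12003182])}
```

View pics/s0.png

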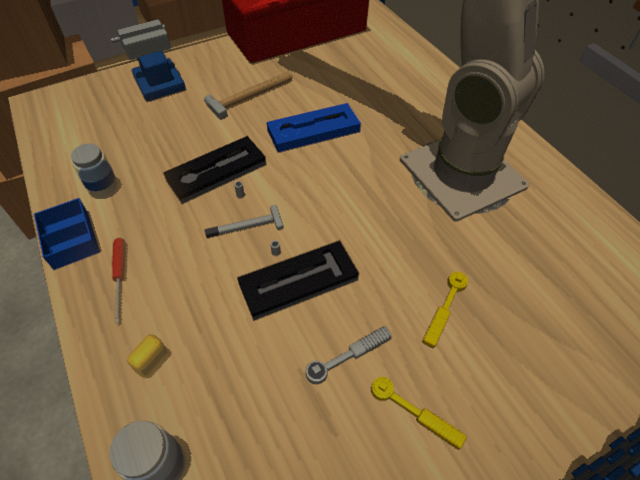

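View pics/d0.png

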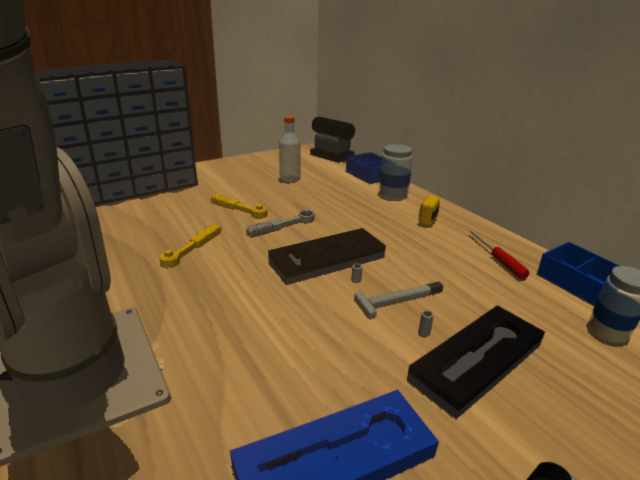

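The scene view shows the grey ratchet, head at (316,372) and tail at (388,336). Its black block is at (215,168), with the head pocket near (189,178). The T block, T-handle, sockets, yellow ratchets and blue block are distractors.

```bash
python3 - <<'E'
from h import *
def show(n,uv,z): 
    p=px2w(n,uv,z); print(n,np.round(p,4).tolist()); return p
r=show("scene",[(316,370),(389,334)],.018); print("len",np.linalg.norm(r[0]-r[1]), "should be ~.16")
r2=show("side",[(306,215),(249,232)],.018)
f=show("scene",[(165,176),(250,139),(266,160),(180,199)],.03); print("foam c",f.mean(0),[np.linalg.norm(f[i]-f[i-1]) for i in range(4)])
show("scene",[(189,178),(246,152)],.016)
f2=show("side",[(411,363),(499,309),(545,340),(459,409)],.03)
for n,u in(("T",(243,222)),("sa",(239,183)),("sb",(276,241))): print(n);show("scene",[u],.03)
show("scene",[(298,280)],.03)
E
```

```text
scene [[0.5599, 0.2793, 0.018], [0.4047, 0.2818, 0.018]]
len 0.1552198035336641 should be ~.16
side [[0.5556, 0.2688, 0.018], [0.3986, 0.2566, 0.018]]
scene [[0.6575, -0.2984, 0.03], [0.4288, -0.3232, 0.03], [0.4238, -0.2363, 0.03], [0.6486, -0.2129, 0.03]]
foam c [ 0.5397066  -0.26768686  0.03      ] [np.float64(0.08599424789091882), np.float64(0.23006282622873053), np.float64(0.0870728236934487), np.float64(0.22600062640709684)]
scene [[0.6075, -0.2798, 0.016], [0.4517, -0.2988, 0.016]]
side [[0.426, -0.2497, 0.03], [0.6422, -0.2351, 0.03], [0.6402, -0.3272, 0.03], [0.423, -0.3452, 0.03]]
T
scene [[0.5473, -0.0852, 0.03]]
sa
scene [[0.5109, -0.1963, 0.03]]
sb
scene [[0.505, -0.0054, 0.03]]
scene [[0.5068, 0.1022, 0.03]]
```

```bash
python3 -m jog '[{"offset":[0.35,-0.21,0],"rotation":[0,0,0],"fingers":1},{"offset":[0.35,-0.21,0],"rotation":[0,0,0],"fingers":1},{"offset":[0.35,-0.21,0],"rotation":[0,0,0],"fingers":1},{"offset":[0.35,-0.21,0],"rotation":[0,0,0],"fingers":1},{"offset":[0.35,-0.21,0],"rotation":[0,0,0],"fingers":1},{"offset":[0.35,-0.21,0],"rotation":[0,0,0],"fingers":1},{"offset":[0.35,-0.21,0],"rotation":[0,0,0],"fingers":1},{"offset":[0,0,0],"rotation":[0,0,0.09],"fingers":1}]'
python3 -m jog '[{"offset":[0,0,0],"rotation":[0,0,0],"fingers":1},{"offset":[0,0,0],"rotation":[0,0,0],"fingers":1}]'
python3 - <<'E'
from h import *
i=manip.camera_info("wrist");print(i["xyz"],R.from_quat(i["rotation"]).as_matrix().round(3)); np.savez("w1.npz",K=i["mtx"],D=i["D"],t=i["xyz"],R=R.from_quat(i["rotation"]).as_matrix())
snap("wrist","w1"); print([(np.round(d["bbox"]).tolist(),round(d["conf"],2)) for d in manip.recognise("wrist","foam_ratchet")])
print(manip.get_obs()["position"])
E
```

```text
clock: 1.4
position: [0.4761, -0.269, 0.2505]
ee_rot: [0.998, 0.067, 0.001, -0.001]
ft_force: [-0.9, -1.3, -0.1]
grip_width: 1.001
clock: 1.65
position: [0.4723, -0.275, 0.2503]
ee_rot: [0.998, 0.065, -0.0, 0.0]
ft_force: [-0.5, 0.4, 0.7]
grip_width: 1.001
[ 0.54481985 -0.26575378  0.37473401] [[ 0.13  -0.948 -0.291]
 [-0.992 -0.124 -0.039]
 [ 0.001  0.294 -0.956]]
[([276.0, 289.0, 386.0, 414.0], 0.91), ([284.0, 14.0, 386.0, 262.0], 0.61)]
[ 0.47227788 -0.27498493  0.25033939]
```

View pics/w1.png

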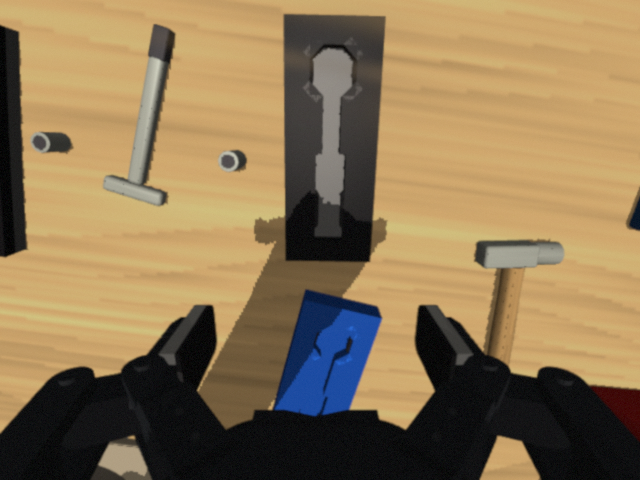

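The wrist view shows the ratchet block spanning x 285–385 and y 15–261, with the head pocket up at (333,72) and the grip slot end near (329,235).

```bash
cat >> h.py <<'E'
def topview(im,inf,z,x0,x1,y0,y1,s=.0005):
    # rows: x decreasing from x1; cols: y decreasing from y1 (robot-view up=+x)
    X,Y=np.meshgrid(np.arange(x1,x0,-s),np.arange(y1,y0,-s),indexing="ij")
    uv=w2px("",np.c_[X.ravel(),Y.ravel(),np.full(X.size,z)],inf).reshape(*X.shape,2).astype(np.float32)
    return cv2.remap(im,uv[...,0],uv[...,1],cv2.INTER_LINEAR)
E
python3 - <<'E'
from h import *
d=np.load("w1.npz"); inf=(d["K"],d["D"],d["t"],d["R"])
im=cv2.imread("pics/w1.png")
c=px2w("",[(285,15),(385,17),(369.5,261),(287,260)],.03,inf); print(c.round(4),c.mean(0),[np.linalg.norm(c[i]-c[i-1]).round(4) for i in range(4)])
q=px2w("",[(333,72),(328.5,236),(329,190)],.016,inf);print(q.round(4))
A=topview(im,inf,.03,.41,.67,-.34,-.21); B=topview(im,inf,.016,.41,.67,-.34,-.21)
cv2.imwrite("pics/tv1.png",np.hstack([A,B]))
E
```

```text
[[ 0.6464 -0.2258  0.03  ]
 [ 0.6566 -0.3135  0.03  ]
 [ 0.4293 -0.3394  0.03  ]
 [ 0.4191 -0.2521  0.03  ]] [ 0.53785271 -0.28271135  0.03      ] [np.float64(0.2289), np.float64(0.0883), np.float64(0.2287), np.float64(0.0879)]
[[ 0.6085 -0.2747  0.016 ]
 [ 0.4472 -0.2932  0.016 ]
 [ 0.4966 -0.2867  0.016 ]]
```

View pics/tv1.png

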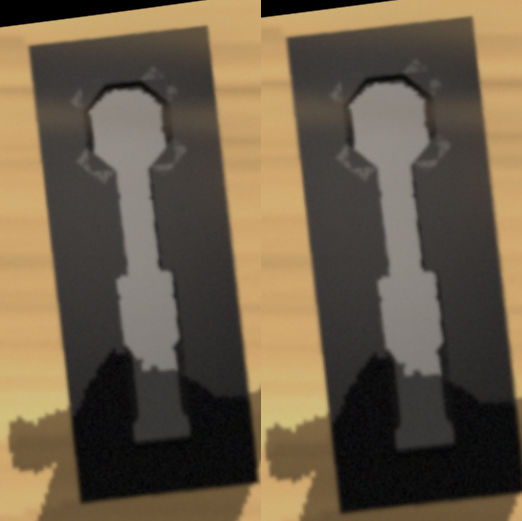

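Foam centre is about (0.538, -0.283) with yaw 6.45°, and the block size and pocket position agree with the spec. Next I look at the ratchet from above.

```bash
python3 -m jog '[{"offset":[0.015,-0.4,0],"rotation":[0,0,0],"fingers":1},{"offset":[0.015,-0.4,0],"rotation":[0,0,0],"fingers":1},{"offset":[0.015,-0.4,0],"rotation":[0,0,0],"fingers":1},{"offset":[0.015,-0.4,0],"rotation":[0,0,0],"fingers":1},{"offset":[0.015,-0.4,0],"rotation":[0,0,0],"fingers":1},{"offset":[0.015,-0.4,0],"rotation":[0,0,0],"fingers":1},{"offset":[0.015,-0.4,0],"rotation":[0,0,0],"fingers":1},{"offset":[0.015,-0.4,0],"rotation":[0,0,0],"fingers":1}]'
python3 -m jog '[{"offset":[0.015,-0.4,0],"rotation":[0,0,0],"fingers":1},{"offset":[0,0,0.3],"rotation":[0,0,0.065],"fingers":1},{"offset":[0,0,0],"rotation":[0,0,0],"fingers":1},{"offset":[0,0,0],"rotation":[0,0,0],"fingers":1}]'
python3 - <<'E'
from h import *
inf=info("wrist");np.savez("w2.npz",K=inf[0],D=inf[1],t=inf[2],R=inf[3])
snap("wrist","w2"); print([(np.round(d["bbox"]).tolist(),round(d["conf"],2)) for d in manip.recognise("wrist","ratchet")])
o=manip.get_obs();print(o["position"],R.from_quat(o["ee_rot"]).as_matrix().round(4),o["joint_pos"].round(2))
E
```

```text
clock: 2.75
position: [0.4293, 0.2054, 0.2507]
ee_rot: [0.998, 0.064, 0.001, 0.0]
ft_force: [1.4, -0.2, 0.1]
grip_width: 1.002
clock: 3.25
position: [0.4248, 0.2633, 0.2065]
ee_rot: [1.0, -0.0, 0.0, -0.0]
ft_force: [0.1, -0.1, 0.2]
grip_width: 1.003
[([64.0, 149.0, 233.0, 259.0], 0.93), ([241.0, 292.0, 347.0, 418.0], 0.83)]
[0.42509641 0.26358615 0.20691412] [[ 1.0e+00 -1.8e-03  2.2e-03]
 [-1.8e-03 -1.0e+00  4.0e-04]
 [ 2.2e-03 -4.0e-04 -1.0e+00]] [ 0.16  0.17 -0.87  1.81  0.14  1.22 -2.33]
```

View pics/w2.png

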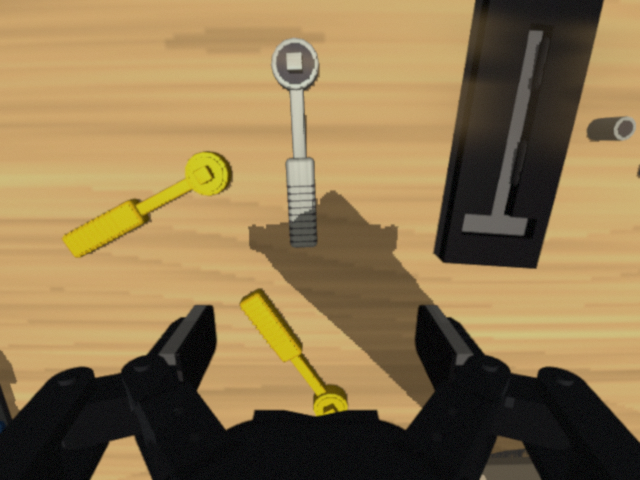

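The ratchet shows with its stud at (294,61), grip front edge at (300,158) and tail end at (303,246). The yellow look-alikes are at (150,205) and (295,350).

```bash
python3 - <<'E'
from h import *
d=np.load("w2.npz"); inf=(d["K"],d["D"],d["t"],d["R"])
im=cv2.imread("pics/w2.png")
print(px2w("",[(294,61.5)],.028,inf).round(4)); p=px2w("",[(295,64),(300,158.5),(303,246.5),(287,159),(313,158)],.018,inf); print(p.round(4))
A=topview(im,inf,.018,.38,.60,.22,.33,.0004)
cv2.imwrite("pics/tv2.png",A);print(A.shape)
c=inf[2];print("cam",c)
E
```

```text
[[0.5583 0.2796 0.028 ]]
[[0.5584 0.2794 0.018 ]
 [0.4821 0.2762 0.018 ]
 [0.4004 0.2744 0.018 ]
 [0.4817 0.2877 0.018 ]
 [0.4825 0.2647 0.018 ]]
(550, 275, 3)
cam [0.49791745 0.26276901 0.3309717 ]
```

View pics/tv2.png

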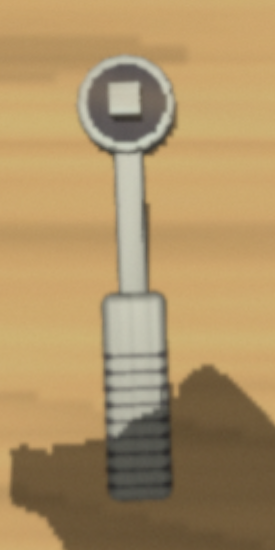

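```bash
python3 -m jog '[{"offset":[0.313,-0.085,0.1],"rotation":[0,0,-0.015],"fingers":0.2},{"offset":[0,0,0.37],"rotation":[0,0,0],"fingers":0.2},{"offset":[0,0,0.37],"rotation":[0,0,0],"fingers":0.2},{"offset":[0,0,0],"rotation":[0,0,0],"fingers":0.2},{"offset":[0,0,0],"rotation":[0,0,0],"fingers":0.2}]' 60
python3 - <<'E'
from h import *
inf=info("wrist")
snap("wrist","w3")
o=manip.get_obs();print(o["position"],R.from_quat(o["ee_rot"]).as_matrix().round(4),o["joint_pos"].round(2))
E
```

```text
clock: 3.98
position: [0.4724, 0.2773, 0.082]
ee_rot: [1.0, 0.014, 0.001, -0.001]
ft_force: [-0.1, 0.7, 0.4]
grip_width: 0.603
[0.47265563 0.27745448 0.08236366] [[ 0.9996  0.0277  0.0038]
 [ 0.0277 -0.9996  0.0016]
 [ 0.0039 -0.0015 -1.    ]] [ 0.05  0.44 -0.8   1.82  0.37  1.03 -2.43]
```

View pics/w3.png

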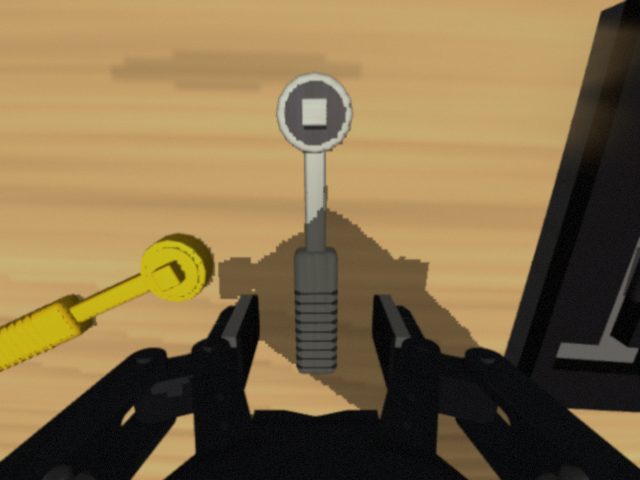

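The ratchet is centred between the jaws, with stud at (314,112), grip front at (316,250) and tail at (317,372). I go down and grip.

```bash
python3 - <<'E'
from h import *
print(px2w("wrist",[(316,250),(317,372),(314.5,113)],.018).round(4))
E
python3 -m jog '[{"offset":[0,0,0.2],"rotation":[0,0,0],"fingers":0.2},{"offset":[0,0,0.19],"rotation":[0,0,0],"fingers":0.2},{"offset":[0,0,0],"rotation":[0,0,0],"fingers":0.2},{"offset":[0,0,0],"rotation":[0,0,0],"fingers":-1},{"offset":[0,0,0],"rotation":[0,0,0],"fingers":-1},{"offset":[0,0,0],"rotation":[0,0,0],"fingers":-1},{"offset":[0,0,0],"rotation":[0,0,0],"fingers":-1},{"offset":[0,0,0],"rotation":[0,0,0],"fingers":-1}]' 60
```

```text
[[0.485  0.277  0.018 ]
 [0.4016 0.274  0.018 ]
 [0.5593 0.2799 0.018 ]]
clock: 5.03
position: [0.4724, 0.2775, 0.0233]
ee_rot: [1.0, 0.014, 0.002, -0.001]
ft_force: [-1.0, -0.5, 8.5]
grip_width: 0.288
```

```bash
python3 -m jog '[{"offset":[0,0,-0.1],"rotation":[0,0,0],"fingers":-1},{"offset":[0,0,-0.35],"rotation":[0,0,0],"fingers":-1},{"offset":[0,0,-0.35],"rotation":[0,0,0],"fingers":-1},{"offset":[0,0,-0.2],"rotation":[0,0,0],"fingers":-1},{"offset":[0,0,0],"rotation":[0,0,0],"fingers":-1},{"offset":[0,0,0],"rotation":[0,0,0],"fingers":-1}]'
python3 - <<'E'
from h import *
snap("wrist","w4")
o=manip.get_obs();p=o["position"];M=R.from_quat(o["ee_rot"]).as_matrix();print(p,M.round(4),o["joint_pos"].round(2),o["ft_force"])
print("move tool", (M.T@(np.array([.5194,-.2848,p[2]])-p)/.15).round(3))
E
```

```text
clock: 5.78
position: [0.4706, 0.2761, 0.1701]
ee_rot: [1.0, 0.014, -0.0, 0.0]
ft_force: [-0.1, -0.4, -4.4]
grip_width: 0.29
[0.47039829 0.27604566 0.16962739] [[ 0.9996  0.0278 -0.0016]
 [ 0.0278 -0.9996 -0.0011]
 [-0.0017  0.0011 -1.    ]] [ 0.11  0.33 -0.85  1.74  0.27  1.19 -2.36] [-0.57565365 -0.43064353 -3.64508241]
move tool [0.223 3.747 0.004]
```

View pics/w4.png

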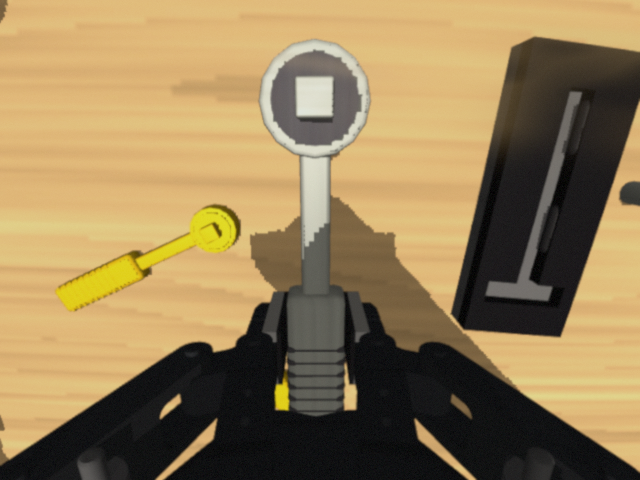

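The ratchet is held squarely: stud at (315,98), grip between the pads. I carry it over to the block.

```bash
python3 - <<'E'
from h import *
o=manip.get_obs();p=o["position"];M=R.from_quat(o["ee_rot"]).as_matrix()
for uv,z in(((314.5,97.5),.1743),((315,98),.1643),((316,290),.1643)):
    q=px2w("wrist",[uv],z)[0];print((M.T@(q-p)).round(4))
E
python3 -m jog '[{"offset":[0.025,0.3,0],"rotation":[0,0,0],"fingers":-1},{"offset":[0.025,0.39,0],"rotation":[0,0,0],"fingers":-1},{"offset":[0.025,0.39,0],"rotation":[0,0,0],"fingers":-1},{"offset":[0.025,0.39,0],"rotation":[0,0,0],"fingers":-1},{"offset":[0.025,0.39,0],"rotation":[0,0,0],"fingers":-1},{"offset":[0.025,0.39,0],"rotation":[0,0,0],"fingers":-1},{"offset":[0.025,0.39,0],"rotation":[0,0,0],"fingers":-1},{"offset":[0.025,0.39,0],"rotation":[0,0,0],"fingers":-1}]'
python3 -m jog '[{"offset":[0.023,0.39,0],"rotation":[0,0,0],"fingers":-1},{"offset":[0,0.32,0],"rotation":[0,0,0],"fingers":-1},{"offset":[0,0,0],"rotation":[0,0,-0.042],"fingers":-1},{"offset":[0,0,0],"rotation":[0,0,0],"fingers":-1},{"offset":[0,0,0],"rotation":[0,0,0],"fingers":-1},{"offset":[0,0,0],"rotation":[0,0,0],"fingers":-1}]'
python3 - <<'E'
from h import *
o=manip.get_obs();p=o["position"];M=R.from_quat(o["ee_rot"]).as_matrix();print(p,M.round(4),o["joint_pos"].round(2),o["ft_force"])
print("move tool", (M.T@(np.array([.5194,-.2848,.10])-p)/.15).round(3),"yaw",np.degrees(np.arctan2(M[1,0],M[0,0])))
E
```

```text
[ 0.0863  0.0002 -0.0048]
[0.0872 0.0004 0.0052]
[0.0138 0.0008 0.0053]
clock: 6.82
position: [0.5129, -0.1785, 0.1695]
ee_rot: [1.0, 0.014, -0.001, -0.0]
ft_force: [0.4, 0.2, -3.0]
grip_width: 0.284
clock: 7.58
position: [0.5202, -0.2824, 0.1707]
ee_rot: [0.998, 0.056, -0.0, -0.0]
ft_force: [0.5, 0.2, -4.0]
grip_width: 0.284
[ 0.52016487 -0.28240388  0.17068192] [[ 9.937e-01  1.119e-01 -3.000e-04]
 [ 1.119e-01 -9.937e-01  1.000e-04]
 [-2.000e-04 -1.000e-04 -1.000e+00]] [ 0.86  0.37 -0.54  1.63  0.2   1.2  -1.18] [ 0.51154678  0.20018927 -3.99627732]
move tool [-0.007  0.015  0.471] yaw 6.423637294154957
```

```bash
python3 -m jog '[{"offset":[0,0.015,0.25],"rotation":[0,0,0],"fingers":-1},{"offset":[0,0,0.25],"rotation":[0,0,0],"fingers":-1},{"offset":[0,0,0],"rotation":[0,0,0],"fingers":-1},{"offset":[0,0,0],"rotation":[0,0,0],"fingers":-1}]'
python3 - <<'E'
from h import *
im=snap("wrist","w5")
s=snap("side","d5")
o=manip.get_obs();p=o["position"];M=R.from_quat(o["ee_rot"]).as_matrix();print(p)
# expected block outline and pocket
c=np.array([.538,-.2827]);a=np.radians(6.45);u=np.array([np.cos(a),np.sin(a)]);v=np.array([-u[1],u[0]])
def B(x,y,z): return np.r_[c+x*u+y*v,z]
im=im[:,:,::-1].copy()
for pts in([B(x,y,.03) for x,y in((-.115,-.045),(.115,-.045),(.115,.045),(-.115,.045))],[B(.07+.0215*np.cos(t),.0215*np.sin(t),.03) for t in np.arange(0,6.28,.3)]):
    cv2.polylines(im,[w2px("wrist",pts).round().astype(int)],True,(0,255,0),1)
pts=[p+M@np.array([.088+.02*np.cos(t),.02*np.sin(t),.005]) for t in np.arange(0,6.28,.3)]
cv2.polylines(im,[w2px("wrist",pts).round().astype(int)],True,(0,0,255),1)
s=s[:,:,::-1].copy()
for pts in([B(x,y,.03) for x,y in((-.115,-.045),(.115,-.045),(.115,.045),(-.115,.045))],):
    cv2.polylines(s,[w2px("side",pts).round().astype(int)],True,(0,255,0),1)
cv2.imwrite("pics/c5.png",np.hstack([cv2.resize(im[:,200:460],(433,800))[:600],cv2.resize(s[200:470,380:560],(367,550))[:600] if 0 else cv2.copyMakeBorder(cv2.resize(s[200:470,380:560],(367,550)),0,50,0,0,0)]))
E
```

```text
clock: 8.07
position: [0.5212, -0.2854, 0.0974]
ee_rot: [0.998, 0.056, 0.001, 0.0]
ft_force: [1.4, 0.0, -3.2]
grip_width: 0.288
[ 0.52145108 -0.28576286  0.09783755]
```

View pics/c5.png

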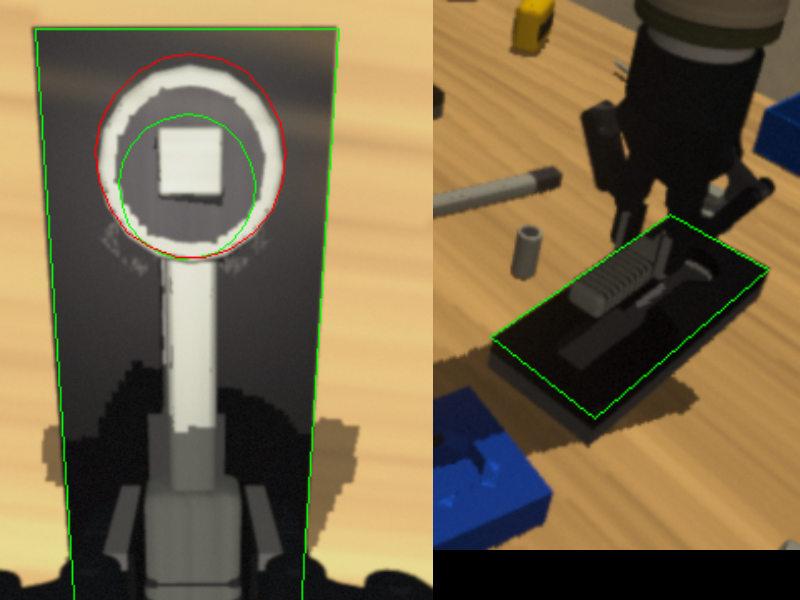

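The block outline predicted from the first view fits this second view and the side view. The head sits over the pocket, so I go down in small steps and watch the force.

```bash
python3 -m jog '[{"offset":[-0.006,-0.007,0.1],"rotation":[0,0,0],"fingers":-1},{"offset":[0,0,0.1],"rotation":[0,0,0],"fingers":-1},{"offset":[0,0,0.06],"rotation":[0,0,0],"fingers":-1},{"offset":[0,0,0],"rotation":[0,0,0],"fingers":-1},{"offset":[0,0,0],"rotation":[0,0,0],"fingers":-1}]'
python3 - <<'E'
from h import *
o=manip.get_obs();p=o["position"];M=R.from_quat(o["ee_rot"]).as_matrix();print(p,o["ft_force"],M[2],(M.T@(np.array([.5204,-.2847,.052])-p)/.15).round(3))
a=snap("wrist","w6")[:,:,::-1];s=snap("side","d6")[:,:,::-1]
cv2.imwrite("pics/c6.png",np.hstack([cv2.resize(a[0:420,200:440],(343,600)),cv2.resize(s[220:420,400:550],(450,600))]))
E
```

```text
clock: 8.8
position: [0.5196, -0.2845, 0.0571]
ee_rot: [0.998, 0.056, 0.0, 0.0]
ft_force: [0.3, 0.6, -3.5]
grip_width: 0.285
[ 0.51958612 -0.28454928  0.0570542 ] [ 0.32755091  0.59752519 -3.45129755] [ 4.24064369e-04  2.02521742e-04 -9.99999890e-01] [0.005 0.002 0.034]
```

View pics/c6.png

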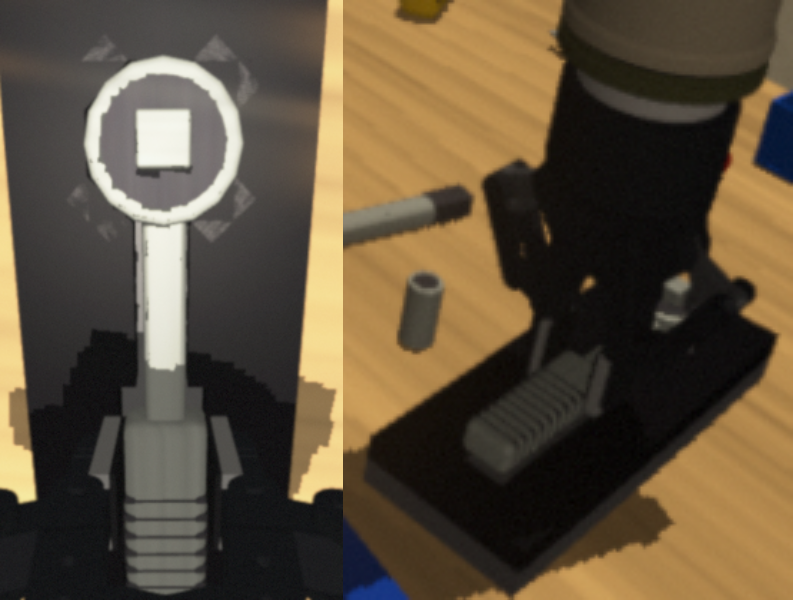

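Head, neck and grip line up with the cutout to within about 1 mm (grip centre 166 against slot centre 163 in the crop). I nudge it left and lower it onto the lips.

```bash
python3 -m jog '[{"offset":[0.003,-0.005,0.02],"rotation":[0,0,0],"fingers":-1},{"offset":[0,0,0],"rotation":[0,0,0],"fingers":-1},{"offset":[0,0,0],"rotation":[0,0,0],"fingers":-1}]'
python3 -m jog '[{"offset":[0,0,0.015],"rotation":[0,0,0],"fingers":-1},{"offset":[0,0,0],"rotation":[0,0,0],"fingers":-1},{"offset":[0,0,0],"rotation":[0,0,0],"fingers":-1}]'
python3 -m jog '[{"offset":[0,0,0.01],"rotation":[0,0,0],"fingers":-1},{"offset":[0,0,0],"rotation":[0,0,0],"fingers":-1},{"offset":[0,0,0],"rotation":[0,0,0],"fingers":-1}]'
```

```text
clock: 9.28
position: [0.5197, -0.2837, 0.0538]
ee_rot: [0.998, 0.056, 0.0, 0.0]
ft_force: [-1.0, 0.2, -3.2]
grip_width: 0.283
clock: 9.65
position: [0.52, -0.2838, 0.0519]
ee_rot: [0.998, 0.056, 0.0, 0.0]
ft_force: [1.1, -0.1, 1.3]
grip_width: 0.283
clock: 10.02
position: [0.5202, -0.2836, 0.0502]
ee_rot: [0.998, 0.056, 0.001, 0.0]
ft_force: [3.6, 0.6, -1.7]
grip_width: 0.285
```

```bash
python3 -m jog '[{"offset":[0,0,0],"rotation":[0,0,0],"fingers":0},{"offset":[0,0,0],"rotation":[0,0,0],"fingers":0},{"offset":[0,0,0],"rotation":[0,0,0],"fingers":0},{"offset":[0,0,-0.25],"rotation":[0,0,0],"fingers":0},{"offset":[0,0,-0.25],"rotation":[0,0,0],"fingers":0},{"offset":[0,0,0],"rotation":[0,0,0],"fingers":0},{"offset":[0,0,0],"rotation":[0,0,0],"fingers":0}]'
python3 - <<'E'
from h import *
o=manip.get_obs();p=o["position"];print(p,o["ft_force"],o["grip_width"])
a=snap("wrist","w7")[:,:,::-1];s=snap("side","d7")[:,:,::-1]
cv2.imwrite("pics/c7.png",np.hstack([cv2.resize(a[20:440,200:440],(343,600)),cv2.resize(s[250:430,400:550],(450,600))]))
E
```

```text
clock: 10.9
position: [0.5193, -0.2837, 0.1245]
ee_rot: [0.998, 0.056, -0.0, -0.0]
ft_force: [0.1, -0.2, -0.3]
grip_width: 0.503
[ 0.51925449 -0.28371366  0.12454447] [ 0.13222991 -0.17351238 -0.31283484] 0.5026769861989451
```

View pics/c7.png

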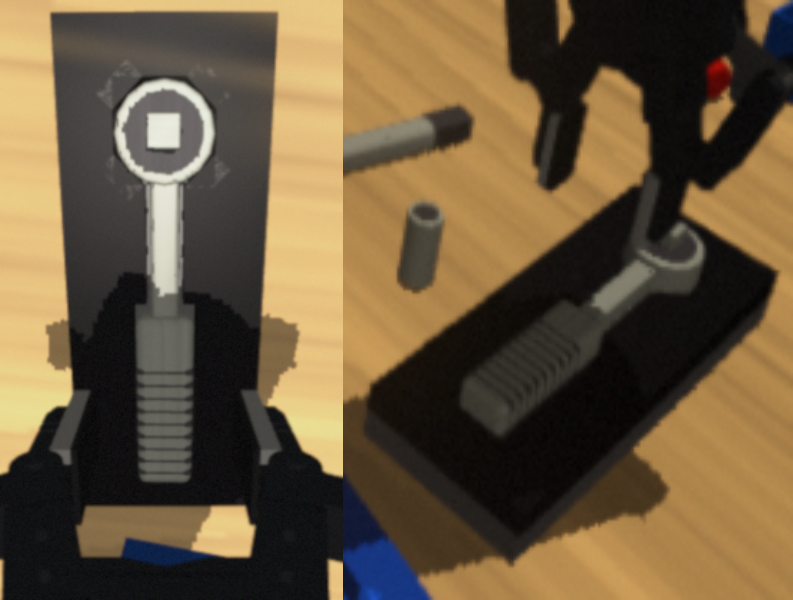

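The ratchet rests on both lips, midway in the cutout, stud up (stud at crop (163,131), tail end at (164,481)). Next I press with closed fingers, tail first.

```bash
python3 - <<'E'
from h import *
o=manip.get_obs();p=o["position"];M=R.from_quat(o["ee_rot"]).as_matrix()
h=px2w("wrist",[(314.1,111.7)],.055)[0];t=px2w("wrist",[(314.8,356.7)],.045)[0];print(h,t,np.linalg.norm((h-t)[:2]),"yaw",np.degrees(np.arctan2(*(h-t)[1::-1])))
c=np.array([.538,-.2827]);a=np.radians(6.45);u=np.array([np.cos(a),np.sin(a)]);print("block est head",c+.07*u,"tail end",c-.09*u,"press tail",c-.06*u)
T=t[:2]+(h-t)[:2]*30/160
for q,z in((T,.068),(h[:2],.078)): print(q,(M.T@(np.r_[q,z]-p)/.15).round(3))
E
```

```text
[ 0.60557749 -0.27343263  0.055     ] [ 0.44904558 -0.29129087  0.045     ] 0.15754731047109993 yaw 6.508554782360883
block est head [ 0.60755692 -0.27483647] tail end [ 0.44856968 -0.29281025] press tail [ 0.47837978 -0.28944017]
[ 0.47839531 -0.28794245] [-0.272 -0.     0.373]
[ 0.60557749 -0.27343263] [ 0.582 -0.002  0.305]
```

```bash
python3 -m jog '[{"offset":[-0.275,0,0],"rotation":[0,0,0],"fingers":-1},{"offset":[0,0,0],"rotation":[0,0,0],"fingers":-1},{"offset":[0,0,0],"rotation":[0,0,0],"fingers":-1},{"offset":[0,0,0],"rotation":[0,0,0],"fingers":-1},{"offset":[0,0,0.17],"rotation":[0,0,0],"fingers":-1},{"offset":[0,0,0.17],"rotation":[0,0,0],"fingers":-1},{"offset":[0,0,0],"rotation":[0,0,0],"fingers":-1},{"offset":[0,0,0],"rotation":[0,0,0],"fingers":-1}]'
python3 -m jog '[{"offset":[0,0,0.03],"rotation":[0,0,0],"fingers":-1},{"offset":[0,0,0],"rotation":[0,0,0],"fingers":-1}]'
python3 -m jog '[{"offset":[0,0,0.01],"rotation":[0,0,0],"fingers":-1},{"offset":[0,0,0],"rotation":[0,0,0],"fingers":-1}]'
python3 -m jog '[{"offset":[0,0,0.01],"rotation":[0,0,0],"fingers":-1},{"offset":[0,0,0],"rotation":[0,0,0],"fingers":-1}]'
```

```text
clock: 12.0
position: [0.4795, -0.2883, 0.0749]
ee_rot: [0.998, 0.056, 0.0, 0.0]
ft_force: [-0.2, -0.7, 1.2]
grip_width: -0.001
clock: 12.25
position: [0.4788, -0.2884, 0.0699]
ee_rot: [0.998, 0.056, 0.0, 0.0]
ft_force: [-0.6, -1.0, -0.8]
grip_width: -0.0
clock: 12.5
position: [0.4787, -0.2883, 0.0681]
ee_rot: [0.998, 0.056, 0.0, 0.0]
ft_force: [0.0, 0.5, -0.6]
grip_width: 0.002
clock: 12.75
position: [0.4786, -0.2883, 0.0665]
ee_rot: [0.998, 0.056, -0.0, -0.0]
ft_force: [-0.8, -0.3, -0.8]
grip_width: -0.004
```

```bash
python3 -m jog '[{"offset":[0,0,0.012],"rotation":[0,0,0],"fingers":-1},{"offset":[0,0,0],"rotation":[0,0,0],"fingers":-1}]'
python3 -m jog '[{"offset":[0,0,0.01],"rotation":[0,0,0],"fingers":-1},{"offset":[0,0,0],"rotation":[0,0,0],"fingers":-1}]'
python3 -m jog '[{"offset":[0,0,0.01],"rotation":[0,0,0],"fingers":-1},{"offset":[0,0,0],"rotation":[0,0,0],"fingers":-1}]'
python3 -m jog '[{"offset":[0,0,0.01],"rotation":[0,0,0],"fingers":-1},{"offset":[0,0,0],"rotation":[0,0,0],"fingers":-1}]'
```

```text
clock: 13.0
position: [0.4786, -0.2883, 0.0646]
ee_rot: [0.998, 0.056, -0.0, -0.0]
ft_force: [0.1, 0.8, 0.8]
grip_width: 0.004
clock: 13.25
position: [0.4788, -0.2885, 0.0637]
ee_rot: [0.998, 0.056, 0.0, 0.0]
ft_force: [-1.5, 0.1, 3.8]
grip_width: -0.002
clock: 13.5
position: [0.479, -0.2889, 0.0628]
ee_rot: [0.998, 0.056, 0.0, 0.001]
ft_force: [-2.3, 1.5, 10.1]
grip_width: 0.002
clock: 13.75
position: [0.4791, -0.2888, 0.0612]
ee_rot: [0.998, 0.056, 0.0, 0.001]
ft_force: [-2.1, 0.2, 7.1]
grip_width: 0.002
```

```bash
for i in 1; do :; done; python3 -m jog '[{"offset":[0,0,0.012],"rotation":[0,0,0],"fingers":-1},{"offset":[0,0,0],"rotation":[0,0,0],"fingers":-1}]'
python3 -m jog '[{"offset":[0,0,0.012],"rotation":[0,0,0],"fingers":-1},{"offset":[0,0,0],"rotation":[0,0,0],"fingers":-1}]'
python3 -m jog '[{"offset":[0,0,0.012],"rotation":[0,0,0],"fingers":-1},{"offset":[0,0,0],"rotation":[0,0,0],"fingers":-1}]'
python3 -m jog '[{"offset":[0,0,0.006],"rotation":[0,0,0],"fingers":-1},{"offset":[0,0,0],"rotation":[0,0,0],"fingers":-1}]'
```

```text
clock: 14.0
position: [0.4789, -0.2884, 0.0587]
ee_rot: [0.998, 0.056, 0.0, 0.0]
ft_force: [-0.6, 0.0, 3.9]
grip_width: -0.006
clock: 14.25
position: [0.4787, -0.2883, 0.0565]
ee_rot: [0.998, 0.056, 0.0, 0.0]
ft_force: [0.3, -1.2, 1.4]
grip_width: 0.002
clock: 14.5
position: [0.4787, -0.2885, 0.0552]
ee_rot: [0.998, 0.056, -0.0, 0.0]
ft_force: [-2.5, 0.3, 7.4]
grip_width: -0.002
clock: 14.75
position: [0.4788, -0.2886, 0.055]
ee_rot: [0.998, 0.056, 0.0, 0.0]
ft_force: [-5.5, 0.3, 14.7]
grip_width: 0.001
```

The tail is through its lips and touching the floor. Now the head.

```bash
python3 -m jog '[{"offset":[0,0,-0.3],"rotation":[0,0,0],"fingers":-1},{"offset":[0.29,0,0],"rotation":[0,0,0],"fingers":-1},{"offset":[0.29,0,0],"rotation":[0,0,0],"fingers":-1},{"offset":[0.28,0,0],"rotation":[0,0,0],"fingers":-1},{"offset":[0,0,0],"rotation":[0,0,0],"fingers":-1},{"offset":[0,0,0.1],"rotation":[0,0,0],"fingers":-1},{"offset":[0,0,0],"rotation":[0,0,0],"fingers":-1},{"offset":[0,0,0],"rotation":[0,0,0],"fingers":-1}]'
python3 - <<'E'
from h import *
o=manip.get_obs();p=o["position"];M=R.from_quat(o["ee_rot"]).as_matrix()
for q in([.6056,-.2734,.076],[.6076,-.2748,.076]): print((M.T@(np.array(q)-p)/.15).round(3))
E
```

```text
clock: 15.75
position: [0.6061, -0.2745, 0.0839]
ee_rot: [0.998, 0.055, -0.0, 0.0]
ft_force: [-0.0, -0.4, 0.5]
grip_width: 0.001
[-0.003 -0.007  0.053]
[0.01  0.003 0.053]
```

```bash
python3 -m jog '[{"offset":[0,0,0.045],"rotation":[0,0,0],"fingers":-1},{"offset":[0,0,0],"rotation":[0,0,0],"fingers":-1}]'
python3 -m jog '[{"offset":[0,0,0.012],"rotation":[0,0,0],"fingers":-1},{"offset":[0,0,0],"rotation":[0,0,0],"fingers":-1}]'
python3 -m jog '[{"offset":[0,0,0.01],"rotation":[0,0,0],"fingers":-1},{"offset":[0,0,0],"rotation":[0,0,0],"fingers":-1}]'
python3 -m jog '[{"offset":[0,0,0.01],"rotation":[0,0,0],"fingers":-1},{"offset":[0,0,0],"rotation":[0,0,0],"fingers":-1}]'
```

```text
clock: 16.0
position: [0.6064, -0.274, 0.0767]
ee_rot: [0.998, 0.056, -0.0, -0.0]
ft_force: [-0.3, -0.1, 0.3]
grip_width: -0.001
clock: 16.25
position: [0.6068, -0.2739, 0.0754]
ee_rot: [0.998, 0.056, -0.0, 0.0]
ft_force: [0.2, -0.3, 0.6]
grip_width: -0.001
clock: 16.5
position: [0.6068, -0.2739, 0.0738]
ee_rot: [0.998, 0.056, -0.0, 0.0]
ft_force: [-0.1, 0.7, 0.5]
grip_width: -0.002
clock: 16.75
position: [0.6071, -0.274, 0.073]
ee_rot: [0.998, 0.056, 0.0, 0.0]
ft_force: [-1.3, 0.6, 4.0]
grip_width: 0.001
```

```bash
python3 -m jog '[{"offset":[0,0,0.01],"rotation":[0,0,0],"fingers":-1},{"offset":[0,0,0],"rotation":[0,0,0],"fingers":-1}]'
python3 -m jog '[{"offset":[0,0,0.01],"rotation":[0,0,0],"fingers":-1},{"offset":[0,0,0],"rotation":[0,0,0],"fingers":-1}]'
python3 -m jog '[{"offset":[0,0,0.01],"rotation":[0,0,0],"fingers":-1},{"offset":[0,0,0],"rotation":[0,0,0],"fingers":-1}]'
python3 -m jog '[{"offset":[0,0,0.01],"rotation":[0,0,0],"fingers":-1},{"offset":[0,0,0],"rotation":[0,0,0],"fingers":-1}]'
```

```text
clock: 17.0
position: [0.6074, -0.2742, 0.0719]
ee_rot: [0.998, 0.056, 0.001, 0.0]
ft_force: [-1.5, 0.1, 6.1]
grip_width: 0.003
clock: 17.25
position: [0.6075, -0.2739, 0.0699]
ee_rot: [0.998, 0.056, 0.001, 0.0]
ft_force: [1.9, -1.2, 2.1]
grip_width: 0.0
clock: 17.5
position: [0.6071, -0.2738, 0.0679]
ee_rot: [0.998, 0.056, 0.0, 0.0]
ft_force: [1.8, -0.5, 2.0]
grip_width: 0.0
clock: 17.75
position: [0.6067, -0.2739, 0.0662]
ee_rot: [0.998, 0.056, -0.0, -0.0]
ft_force: [1.4, 0.3, 1.3]
grip_width: 0.003
```

```bash
python3 -m jog '[{"offset":[0,0,0.01],"rotation":[0,0,0],"fingers":-1},{"offset":[0,0,0],"rotation":[0,0,0],"fingers":-1}]'
python3 -m jog '[{"offset":[0,0,0.008],"rotation":[0,0,0],"fingers":-1},{"offset":[0,0,0],"rotation":[0,0,0],"fingers":-1}]'
python3 -m jog '[{"offset":[0,0,0.006],"rotation":[0,0,0],"fingers":-1},{"offset":[0,0,0],"rotation":[0,0,0],"fingers":-1}]'
python3 -m jog '[{"offset":[0,0,0.006],"rotation":[0,0,0],"fingers":-1},{"offset":[0,0,0],"rotation":[0,0,0],"fingers":-1}]'
```

```text
clock: 18.0
position: [0.6065, -0.2739, 0.0646]
ee_rot: [0.998, 0.056, -0.0, -0.0]
ft_force: [1.4, -0.2, 1.7]
grip_width: -0.002
clock: 18.25
position: [0.6065, -0.2739, 0.0633]
ee_rot: [0.998, 0.056, -0.0, -0.0]
ft_force: [0.8, -0.2, 1.3]
grip_width: 0.003
clock: 18.5
position: [0.6065, -0.274, 0.0633]
ee_rot: [0.998, 0.056, -0.0, 0.0]
ft_force: [-3.3, 0.7, 6.8]
grip_width: -0.001
clock: 18.75
position: [0.6066, -0.274, 0.0632]
ee_rot: [0.998, 0.056, -0.0, 0.0]
ft_force: [-5.2, 3.2, 13.9]
grip_width: -0.001
```

The head stops hard at TCP 0.0632, against an expected 0.063. I re-press the tail to confirm it is home.

```bash
python3 -m jog '[{"offset":[0,0,-0.2],"rotation":[0,0,0],"fingers":-1},{"offset":[-0.29,0,0],"rotation":[0,0,0],"fingers":-1},{"offset":[-0.29,0,0],"rotation":[0,0,0],"fingers":-1},{"offset":[-0.28,0,0],"rotation":[0,0,0],"fingers":-1},{"offset":[0,0,0],"rotation":[0,0,0],"fingers":-1},{"offset":[0,0,0.2],"rotation":[0,0,0],"fingers":-1},{"offset":[0,0,0],"rotation":[0,0,0],"fingers":-1},{"offset":[0,0,0],"rotation":[0,0,0],"fingers":-1}]'
python3 -m jog '[{"offset":[0,0,0.02],"rotation":[0,0,0],"fingers":-1},{"offset":[0,0,0],"rotation":[0,0,0],"fingers":-1}]'
python3 -m jog '[{"offset":[0,0,0.01],"rotation":[0,0,0],"fingers":-1},{"offset":[0,0,0],"rotation":[0,0,0],"fingers":-1}]'
```

```text
clock: 19.75
position: [0.4794, -0.288, 0.0625]
ee_rot: [0.998, 0.056, 0.0, -0.0]
ft_force: [0.2, 0.2, 0.5]
grip_width: -0.001
clock: 20.0
position: [0.4789, -0.2883, 0.0592]
ee_rot: [0.998, 0.056, 0.0, 0.0]
ft_force: [-0.3, -0.6, 0.0]
grip_width: -0.0
clock: 20.25
position: [0.4787, -0.2883, 0.0574]
ee_rot: [0.998, 0.056, -0.0, 0.0]
ft_force: [-0.0, 1.1, 0.1]
grip_width: -0.003
```

```bash
python3 -m jog '[{"offset":[0,0,0.012],"rotation":[0,0,0],"fingers":-1},{"offset":[0,0,0],"rotation":[0,0,0],"fingers":-1}]'
python3 -m jog '[{"offset":[0,0,0.01],"rotation":[0,0,0],"fingers":-1},{"offset":[0,0,0],"rotation":[0,0,0],"fingers":-1}]'
python3 -m jog '[{"offset":[0,0,0.008],"rotation":[0,0,0],"fingers":-1},{"offset":[0,0,0],"rotation":[0,0,0],"fingers":-1}]'
python3 -m jog '[{"offset":[0,0,0.006],"rotation":[0,0,0],"fingers":-1},{"offset":[0,0,0],"rotation":[0,0,0],"fingers":-1}]'
```

```text
clock: 20.5
position: [0.4786, -0.2882, 0.0555]
ee_rot: [0.998, 0.056, -0.0, -0.0]
ft_force: [0.1, -0.3, 0.2]
grip_width: -0.005
clock: 20.75
position: [0.4786, -0.2883, 0.054]
ee_rot: [0.998, 0.056, -0.0, -0.0]
ft_force: [-0.3, 0.0, 0.1]
grip_width: -0.002
clock: 21.0
position: [0.4787, -0.2884, 0.0532]
ee_rot: [0.998, 0.056, 0.0, 0.0]
ft_force: [-1.0, 0.5, 4.2]
grip_width: -0.002
clock: 21.25
position: [0.4788, -0.2884, 0.0531]
ee_rot: [0.998, 0.056, -0.0, 0.0]
ft_force: [-6.4, 1.1, 14.7]
grip_width: -0.004
```

```bash
python3 -m jog '[{"offset":[0,0,-0.3],"rotation":[0,0,0],"fingers":-1},{"offset":[0,0,-0.35],"rotation":[0,0,0],"fingers":-1},{"offset":[0,0,-0.2],"rotation":[0,0,0],"fingers":-1},{"offset":[0,0,0],"rotation":[0,0,0],"fingers":-1},{"offset":[0,0,0],"rotation":[0,0,0],"fingers":-1}]'
python3 - <<'E'
from h import *
a=snap("wrist","w8")[:,:,::-1];s=snap("side","d8")[:,:,::-1]
cv2.imwrite("pics/c8.png",np.hstack([cv2.resize(a[20:440,200:440],(343,600)),cv2.resize(s[250:430,400:550],(450,600))]))
E
```

```text
clock: 21.88
position: [0.4783, -0.2882, 0.1787]
ee_rot: [0.998, 0.056, -0.0, -0.0]
ft_force: [1.0, 0.1, -0.6]
grip_width: 0.002
```

View pics/c8.png

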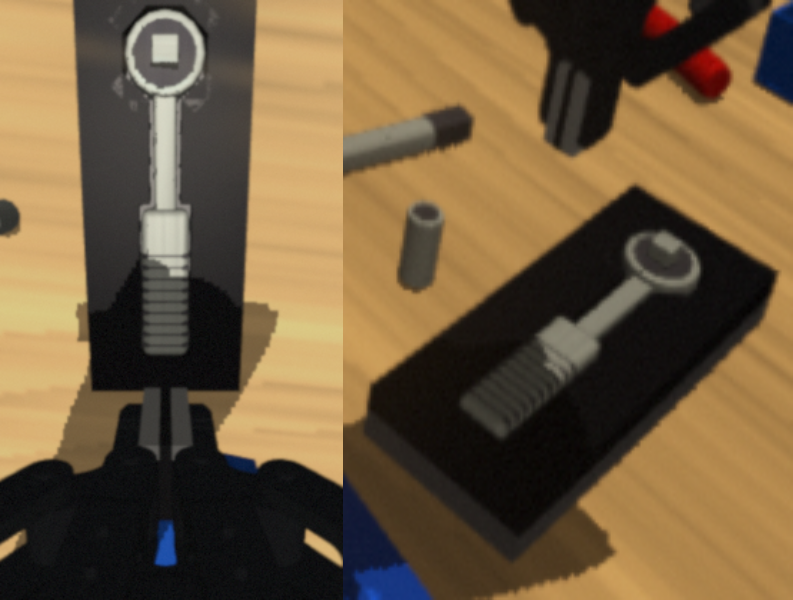

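The ratchet now sits low and level in its cutout, stud up at crop (164,49), with the gripper well clear and the socket and T-handle in view undisturbed.

```bash
python3 -c "
from workcell import manip; print(manip.hand_in())"
```

```text
the job is handed in; nothing more can be done
None
```

The ratchet is in the black foam block with the matching cutout, stud up, and by my last checks both ends are fully home. I handed the job in at about 22 s on the robot clock; hand-in reports no verdict.

I gripped it by the front of the grip, laid it midway onto the lips and pressed with closed fingers: tail, then head, then tail again.

- **Seating:** the head stopped hard at TCP height 0.0632 m (0.063 expected) and the tail at 0.0531 m (0.053 expected). The tail's first press stopped about 2 mm high because the head was still up; the second press brought it home.
- **Force:** readings stayed below about 15 N at the end of each move, so well under the ramming limit. I did not see the force between readings.
- **Final picture:** the ratchet lies level in the slot and the gripper is clear of it. The socket and T-handle that show in the side view look undisturbed. I did not look at the second socket again after the start, but the arm never went near it below carrying height.
- **Disagreements:** the first rough scene and side camera estimates of the block differed by about 2 cm across, so I used the wrist camera instead. It read lengths about 1–2% short, which did not affect the result.

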